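# Bring the black-capped vial to the reader

### The job

With a fingertip, push on a spoke of the sample carousel to turn it until the vial with the black cap stands squarely in front of the reader's window, in line with the yellow pointer; then press the green button on the reader all the way down and let it go. Do not touch or lift the vials, leave the bottles and the beaker alone, and do not press the button before the vial is in place.

Things in the scene. Friction and masses are not known exactly. Their poses are not given: they have to be found in the camera images.
- hub (a point): the carousel's vertical axis at the height of its spokes (z = 111 mm). An aluminium disc, 156 mm across, top at z = 21 mm, carries four grey cups at 90 degree steps and a steel hub post (head 30 mm across, top at z = 121 mm) with four level spokes, 10 mm thick, midway between the cups. Its place and starting angle vary. 20 mm below the spokes' centre line is still 16 mm above the vial caps
- rotor (a joint): angle of the carousel since the start of the run (rad, 0 at the start, positive = anticlockwise from above). It turns either way, more than a full turn; friction of about 0.12 N m holds it wherever it is left. (Bulky lab equipment hangs at the left of the table, x 0.45 to 0.7 m, y over 0.5 m: come in on the robot's side of it)
- spoke_0 (a point): centre of the orange ball, 16 mm across, at the end of one of the carousel's four spokes: 88 mm from the axis, at z = 111 mm. The spokes sit at 90 degree steps, numbered anticlockwise from above
- spoke_1 (a point): centre of the orange ball, 16 mm across, at the end of one of the carousel's four spokes: 88 mm from the axis, at z = 111 mm. The spokes sit at 90 degree steps, numbered anticlockwise from above
- spoke_2 (a point): centre of the orange ball, 16 mm across, at the end of one of the carousel's four spokes: 88 mm from the axis, at z = 111 mm. The spokes sit at 90 degree steps, numbered anticlockwise from above
- spoke_3 (a point): centre of the orange ball, 16 mm across, at the end of one of the carousel's four spokes: 88 mm from the axis, at z = 111 mm. The spokes sit at 90 degree steps, numbered anticlockwise from above
- vial_black_mid (a point): the vial with the black cap, the one to be read: glass screw-cap vial, 23 mm across, 51 mm tall, standing loose and upright in one of the carousel's four cups (its lowest 17 mm inside the cup, cap top at z = 75 mm). Which cup holds which vial varies. Point: centre of the vial, half-way up, 52 mm from the carousel's axis
- vial_white_a_mid (a point): a vial with a white cap: glass screw-cap vial, 23 mm across, 51 mm tall, standing loose and upright in one of the carousel's four cups (its lowest 17 mm inside the cup, cap top at z = 75 mm). Which cup holds which vial varies. Point: centre of the vial, half-way up, 52 mm from the carousel's axis
- vial_white_b_mid (a point): a vial with a white cap: glass screw-cap vial, 23 mm across, 51 mm tall, standing loose and upright in one of the carousel's four cups (its lowest 17 mm inside the cup, cap top at z = 75 mm). Which cup holds which vial varies. Point: centre of the vial, half-way up, 52 mm from the carousel's axis
- vial_white_c_mid (a point): a vial with a white cap: glass screw-cap vial, 23 mm across, 51 mm tall, standing loose and upright in one of the carousel's four cups (its lowest 17 mm inside the cup, cap top at z = 75 mm). Which cup holds which vial varies. Point: centre of the vial, half-way up, 52 mm from the carousel's axis
- station (a point): the reading place: the point on the vials' circle (52 mm from the axis) straight in front of the reader's window, at z = 45 mm. The vial's centre belongs here (level)
- reader: fixed white block, 76 mm wide, 70 mm deep, top at z = 60 mm, beside the carousel and one unit with its base: its face with the blue window is 92 mm from the axis; a yellow pointer on top points over the reading place at the axis. The spokes pass above it. Origin: on the table under the carousel's axis; +y runs from the axis to the reader. Place and direction vary
- read_button_top (a point): middle of the top of the round green push button, 26 mm across, on top of the reader, 136 mm from the carousel's axis, at z = 82 mm (on a black collar 42 mm across, top at z = 72 mm); pressed straight down
- read_button (a joint): travel of the green button (m): 0 released, 0.006 fully pressed, which takes about 4 N; it springs back
- white_bottle_mid (a point): white bottle with red cap, 55 mm across, 111 mm tall, standing loose behind the work; point at its centre, half-way up. To be left alone
- amber_small_mid (a point): small brown bottle with black cap, 49 mm across, 99 mm tall, standing loose to the right; point half-way up. To be left alone
- beaker_50_mid (a point): small glass beaker, 46 mm across, 58 mm tall, standing loose to the right; point half-way up. To be left alone

How it is judged:
On the way, in this order (a step that is already met when the one before it is completed fails the run):
1. the black-capped vial stands at the reading place and the carousel is still (horizontal distance between vial_black_mid and station below 0.008 m and velocity of joint rotor between -0.05 and 0.05 rad/s), for 0.3 s.
2. the green button is pressed down with the vial in place (horizontal distance between vial_black_mid and station below 0.008 m and value of joint read_button above 0.0045 m), for 0.05 s.
At the end, for the whole second after the job is handed in: The black-capped vial's centre is within 8 mm (level distance) of the reading place, the carousel is still, the button has been pressed at least 4.5 mm of its 6 mm and is released again, and all four vials stand upright at the bottom of their cups (all of step 1 and value of joint read_button below 0.0015 m and z of each of vial_black_mid, vial_white_a_mid, vial_white_b_mid, vial_white_c_mid in the frame of hub below -0.056 m and angle between each of vial_black_mid, vial_white_a_mid, vial_white_b_mid, vial_white_c_mid's own z axis and vertical below 0.15 rad); the robot touches nothing.
It fails at once if the button is pressed (over 3 mm) while the black-capped vial is more than 12 mm from the reading place (horizontal distance between vial_black_mid and station above 0.012 m and value of joint read_button above 0.003 m).
It fails at once if a vial is lifted out of its cup by more than 8 mm or tipped (z of any of vial_black_mid, vial_white_a_mid, vial_white_b_mid, vial_white_c_mid in the frame of hub above -0.053 m or angle between any of vial_black_mid, vial_white_a_mid, vial_white_b_mid, vial_white_c_mid's own z axis and vertical above 0.3 rad).
It fails at once if a vial is touched by the robot with more than 1 N (contact force between any of the fingers, the arm and vial_black above 1 N or contact force between any of the fingers, the arm and vial_white_a above 1 N or contact force between any of the fingers, the arm and vial_white_b above 1 N or contact force between any of the fingers, the arm and vial_white_c above 1 N).
It fails at once if a bottle or the beaker is moved by more than 15 mm (distance of any of white_bottle_mid, amber_small_mid, beaker_50_mid from where it was at the start of the episode above 0.015 m).
It also fails if it takes over 58 s, if anything falls off the work surface, if the arm or the gripper's body presses on something with over 40 N, if the wrist force passes 120 N, or if a joint passes its speed limit or range.

### The arm

A 7-joint arm with a two-finger parallel gripper is mounted at the origin on a cart in front of the work surface, level with it; the furniture and walls round the work are solid. World frame = base frame: x ahead of the robot, y to its left, z up, the work surface at z = 0. Lengths are in m, angles in rad, forces in N, time in s.
With the tool pointing down it reaches from about 0.4 to 0.85 m from the base axis. Payload 10.4 kg.
Tool frame: the origin (TCP) lies between the finger pads; the fingertips stand ctrl.tip_reach ahead of it and the grasp point (between the pads) is the TCP (ctrl.tip_reach is the distance from the TCP to the fingertips, in m); z points along the fingers, y is the line along which they close (so a half turn about z gives the same grasp; the last joint's range is limited). The gripper opens to 87 mm and grips with 3 to 60 N. Pads are 19 mm wide; open, the fingers measure 117 mm over their backs; the gripper's body (75 mm by 190 mm) begins 51 mm behind the grasp point.
Start: joints at [-1.141, 0.332, -0.065, 1.46, 0.022, 1.35, -0.088], TCP at [0.273, 0.562, 0.242] pointing down, gripper open.
Joint ranges: [-2.6, 2.6], [-0.5, 2.12], [-1.47, 1.34], [0.16, 2.42], [-1.27, 4.41], [0.06, 2.06], [-2.6, 2.6]. Speed limits (rad/s): [2.22, 2.22, 2.79, 2.79, 3.14, 3.14, 3.14].

### API

Orientations are given as a rotation vector (axis times angle).
In Python, from station import ctrl, viewer, workorder gives the robot as it stands.
- The arm moves only by the tool servo_tool, never from a script. Its argument "motion" is a list of rows, each an object with "travel": the shift along the tool's x, y, z in m, a list of three; "angular": the turn, a rotation vector about the tool's x, y, z in degrees, a list of three. In form: [{"travel": [tx, ty, tz], "angular": [wx, wy, wz]}, ...]. A call has 1 to 10 rows; each row is the pose to reach, as a shift and turn from the pose commanded when the call began, along the tool's axes at that moment; what a row does not reach only later rows make up. A row lasts 1/12 s, in which the tool goes at most 41.7 mm and 7.16 degrees, less where a joint would pass 70% of its speed; a pose out of reach is approached as far as the arm can. A call with a gripper value outside its range is refused whole. "hand" is the closure, from 0 (fully open) to 1 (shut), set as the call begins (left out, the last holds). The fingers move at their own pace and stop on an object; "squeeze" is the grip in N (left out, the last holds). Time passes only in rows, so rows that repeat a pose let the fingers close. It gives the time, the measured TCP pose, the force, the opening and the grip force at its end, in the units of the state.
- ctrl.read_state(): the state, without advancing time (a new reading comes with each control period).
- viewer.get_image(name): name is "scene" or "top"; returns the picture (384x512x3 uint8, red, green, blue); there is no depth.
- viewer.get_calibration(name): a dict with "fx", "fy", "cx", "cy" (pixels), "extrinsics" (4x4, takes a point from camera to world coordinates). Camera axes: x right, y down, z forward; pixel columns grow to the right and rows downward; lengths in m; the calibration is good to about 2 mm. A picture is of the moment at which its call begins. get_calibration takes no time and is no camera call.
- workorder.sign_off(): hands the job in; it is judged then, once.
The state is a dict: "t": time; "qpos": joint angles; "joint_velocities": joint speeds; "joint_efforts": joint torques, N m; "tcp_pos": TCP position; "orientation": TCP orientation; "force": force on the tool from outside, world axes, zero at the start; "wrist_torque": the same for the moment, N m; "width": opening from 0.0 (shut) to 1.0 (fully open); "grasp_force": force on a finger pad.
Only numpy, scipy, OpenCV 4.12 (cv2) and the standard library are available. Lean on these libraries where they do the work, as an engineer would, in place of code of your own. Each camera call takes 0.05 s, during which the arm holds its last target. There are 200 camera calls.

## Working session

There is one attempt and no reset: what is moved stays moved. The work goes in short steps, Python scripts to look and compute and a tool call to move; the robot and the scene stay as the last step left them, time stands still between calls to the robot, and variables do not carry over. Pictures are saved under pics/ and viewed, at most 10 in all, crops included, and the job is handed in when it is done.

Besides the shell and the picture viewer there is one more tool, called after ">>>" as name([rows], argument=value, ...), one row to a line, values as JSON. servo_tool: Moves the arm, as the interface text tells. Its arguments: {"type":"object","properties":{"motion":{"type":"array","items":{"type":"object","properties":{"travel":{"type":"array","items":{"type":"number"}},"angular":{"type":"array","items":{"type":"number"}}}}},"hand":{"type":"number"},"squeeze":{"type":"number"}},"required":["motion"]}

```bash
mkdir -p pics; python3 - <<'E'
from station import ctrl, viewer, workorder
import cv2, numpy as np
np.set_printoptions(precision=4,suppress=True)
s=ctrl.read_state(); print({k:s[k] for k in('t','tcp_pos','orientation','width','force')},ctrl.tip_reach)
for n in('scene','top'):
    c=viewer.get_calibration(n);print(n,c['fx'],c['fy'],c['cx'],c['cy']);print(np.array(c['extrinsics']))
    im=viewer.get_image(n);cv2.imwrite(f'pics/{n}0.png',cv2.resize(im[:,:,::-1],(800,600),interpolation=cv2.INTER_CUBIC));np.save(f'{n}0.npy',im)
E
```

```text
{'t': 0.0, 'tcp_pos': array([0.2733, 0.5617, 0.2407]), 'orientation': array([-0.7051, -3.0612,  0.0022]), 'width': 0.9982445939950391, 'force': array([-0.4305,  0.7163,  0.1416])} 0.019
scene 384.65930922238454 384.65930922238454 255.02110335472116 191.37251112231095
[[-0.7871 -0.2888  0.5451  0.1661]
 [-0.6167  0.3886 -0.6846  0.5145]
 [-0.0141 -0.875  -0.484   0.5264]
 [ 0.      0.      0.      1.    ]]
top 450.6223199781939 450.6223199781939 263.2439175397876 189.54964912430577
[[-0.0215 -0.9832  0.1815  0.4276]
 [-0.9998  0.0213 -0.0031 -0.0926]
 [-0.0009 -0.1815 -0.9834  1.1656]
 [ 0.      0.      0.      1.    ]]
```

View pics/top0.png

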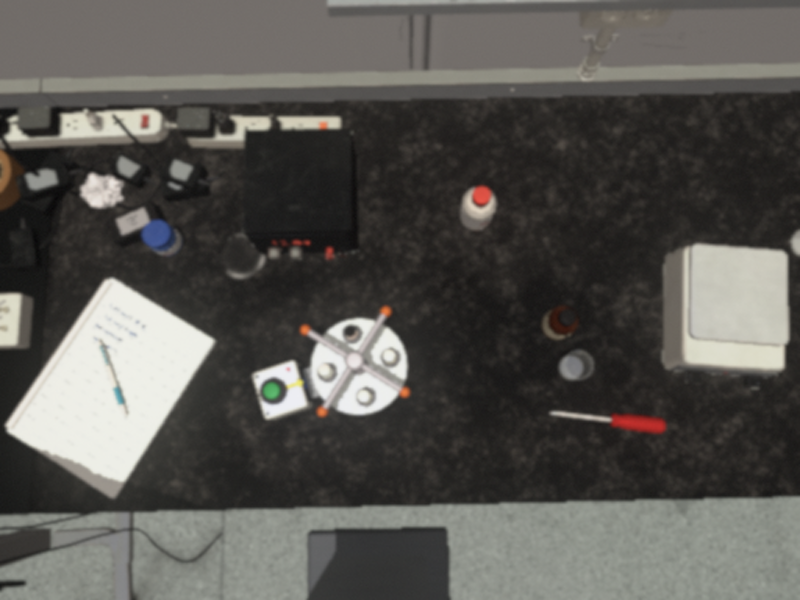

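View pics/scene0.png

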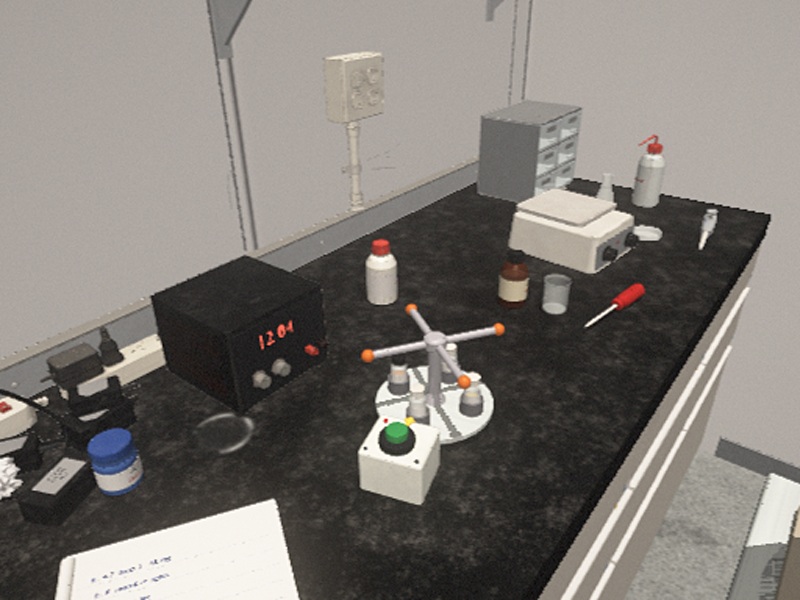

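The top view shows the hub near (355,361), the orange balls at (305,329), (386,311), (405,393) and (322,412), the green button at (271,390), and a dark-capped vial near (352,332). I'll enlarge both pictures and measure by colour.

```bash
cat > h.py <<'E'
from station import ctrl, viewer, workorder
import cv2, numpy as np
np.set_printoptions(precision=4,suppress=True)
def ray(n,u,v,z):
    c=viewer.get_calibration(n);E=np.array(c['extrinsics'])
    d=E[:3,:3]@np.array([(u-c['cx'])/c['fx'],(v-c['cy'])/c['fy'],1]);o=E[:3,3]
    return (o+d*(z-o[2])/d[2])[:2]
def blobs(im,lo,hi,amin=8):
    m=cv2.inRange(cv2.cvtColor(im,cv2.COLOR_RGB2HSV),lo,hi)
    n,l,st,ce=cv2.connectedComponentsWithStats(m)
    return [(ce[i],st[i,4]) for i in range(1,n) if st[i,4]>=amin]
O=((5,150,120),(16,255,255)); G=((50,120,50),(80,255,255)); Y=((22,130,120),(35,255,255))
def meas(n,im):
    for nm,c,z in(('orange',O,.111),('green',G,.080),('yellow',Y,.06)):
        for p,a in blobs(im,*c): print(n,nm,p,a,ray(n,*p,z))
E
python3 - <<'E'
from h import *
a=np.load('top0.npy');b=np.load('scene0.npy')
meas('top',a);meas('scene',b)
A=cv2.resize(a[190:275,155:270],None,fx=3.5,fy=3.5,interpolation=cv2.INTER_CUBIC)
B=cv2.resize(b[190:325,220:330],None,fx=3.5,fy=3.5,interpolation=cv2.INTER_CUBIC)
C=np.zeros((max(A.shape[0],B.shape[0]),A.shape[1]+B.shape[1],3),np.uint8);C[:A.shape[0],:A.shape[1]]=A;C[:B.shape[0],A.shape[1]:]=B
cv2.imwrite('pics/crop0.png',C[:,:,::-1]);print(A.shape)
E
```

```text
top orange [206.5  80.5] 8 [0.9015 0.0395]
top orange [246.7931 198.3103] 29 [ 0.6019 -0.0564]
top orange [194.2143 210.2857] 28 [0.576  0.0681]
top orange [258.9231 250.8077] 26 [ 0.4778 -0.0827]
top orange [205.4815 263.5926] 27 [0.4512 0.0413]
top green [173.1618 249.5294] 68 [0.4868 0.1226]
scene orange [262.28 196.48] 25 [ 0.607  -0.0644]
scene orange [319.3784 210.1351] 37 [ 0.4796 -0.0891]
scene orange [234.6327 227.3061] 49 [0.5777 0.0619]
scene orange [296.7059 243.9412] 51 [0.4546 0.0352]
scene green [253.5966 275.3193] 119 [0.4868 0.1193]
scene yellow [261.1667 269.0833] 24 [0.5006 0.0799]
(298, 402, 3)
```

View pics/crop0.png

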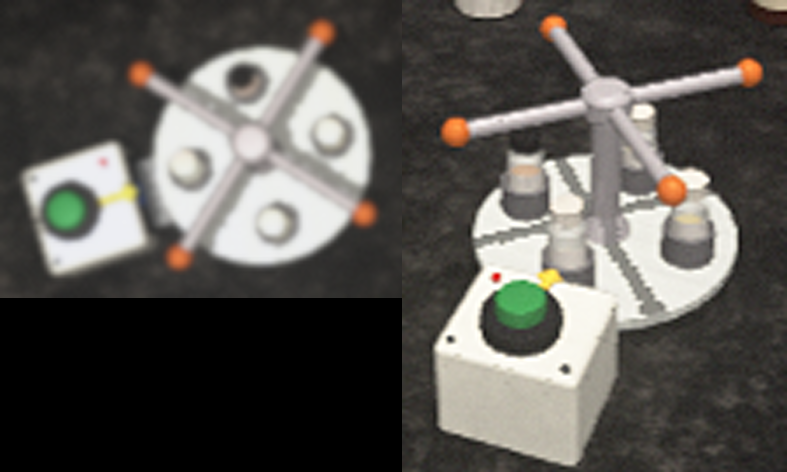

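The crop shows the only dark cap at (245,82), in the cup at about 12° from the hub. A white vial stands near the reader, which lies at about 107°, so the carousel needs roughly +95° anticlockwise. I'll push the spoke at −33° round the far side. First I go above the gap at −78°, fingers closed.

>>> servo_tool([
  {"travel": [-0.03, -0.026, 0], "angular": [0, 0, 0]},
  {"travel": [-0.06, -0.052, 0], "angular": [0, 0, 0]},
  {"travel": [-0.09, -0.078, 0], "angular": [0, 0, 0]},
  {"travel": [-0.12, -0.105, 0], "angular": [0, 0, 0]},
  {"travel": [-0.15, -0.131, 0], "angular": [0, 0, 0]},
  {"travel": [-0.18, -0.157, 0], "angular": [0, 0, 0]},
  {"travel": [-0.21, -0.183, 0], "angular": [0, 0, 0]},
  {"travel": [-0.24, -0.21, 0], "angular": [0, 0, 0]},
  {"travel": [-0.27, -0.236, 0], "angular": [0, 0, 0]},
  {"travel": [-0.3, -0.262, 0], "angular": [0, 0, 0]},
], hand=1, squeeze=20)

```text
t: 0.93
tcp_pos: [0.4288, 0.1932, 0.2415]
orientation: [-0.705, -3.061, -0.0]
force: [1.1, 0.7, 0.4]
width: 0.327
grasp_force: 0.0
```

```bash
cat >> h.py <<'E'
from scipy.spatial.transform import Rotation as R
HUB=np.array([.528,-.0105])
def to(*pts):
    s=ctrl.read_state();M=R.from_rotvec(s['orientation']).as_matrix()
    print('t',s['t'],'tcp',s['tcp_pos'],'yaxis',M[:,1],'z',M[:,2],'F',s['force'],'w',s['width'])
    for p in pts: print(np.array(p),'->',(np.array(p)-s['tcp_pos'])@M)
E
python3 -c "
from h import *
to((.541,-.071,.24),(.541,-.071,.115))"
```

```text
t 0.9333 tcp [0.4288 0.1932 0.2415] yaxis [0.4375 0.8992 0.0002] z [-0.0001  0.0002 -1.    ] F [1.1205 0.6771 0.4485] w 0.32735606200177114
[ 0.541 -0.071  0.24 ] -> [-0.2165 -0.1884  0.0014]
[ 0.541 -0.071  0.115] -> [-0.2165 -0.1885  0.1264]
```

>>> servo_tool([
  {"travel": [-0.03, -0.026, 0], "angular": [0, 0, 0]},
  {"travel": [-0.06, -0.052, 0], "angular": [0, 0, 0]},
  {"travel": [-0.09, -0.078, 0], "angular": [0, 0, 0]},
  {"travel": [-0.12, -0.105, 0], "angular": [0, 0, 0]},
  {"travel": [-0.15, -0.131, 0], "angular": [0, 0, 0]},
  {"travel": [-0.18, -0.157, 0], "angular": [0, 0, 0]},
  {"travel": [-0.205, -0.178, 0], "angular": [0, 0, 0]},
  {"travel": [-0.205, -0.178, 0], "angular": [0, 0, 0]},
  {"travel": [-0.205, -0.178, 0], "angular": [0, 0, 0]},
])

```text
t: 1.68
tcp_pos: [0.535, -0.0566, 0.2411]
orientation: [-0.711, -3.059, 0.001]
force: [0.2, 0.7, 0.6]
width: 0.007
grasp_force: 0.0
```

```bash
python3 -c "
from h import *
to((.541,-.071,.24),(.541,-.071,.115))
im=viewer.get_image('scene');cv2.imwrite('pics/s1.png',cv2.resize(im[100:330,150:400,::-1],None,fx=2.5,fy=2.5,interpolation=cv2.INTER_CUBIC))"
```

```text
t 1.6833 tcp [ 0.535  -0.0566  0.2411] yaxis [ 0.4409  0.8976 -0.0011] z [-0.0009 -0.0008 -1.    ] F [0.1572 0.658  0.615 ] w 0.007082448851199286
[ 0.541 -0.071  0.24 ] -> [-0.0117 -0.0103  0.0011]
[ 0.541 -0.071  0.115] -> [-0.0118 -0.0102  0.1261]
```

View pics/s1.png

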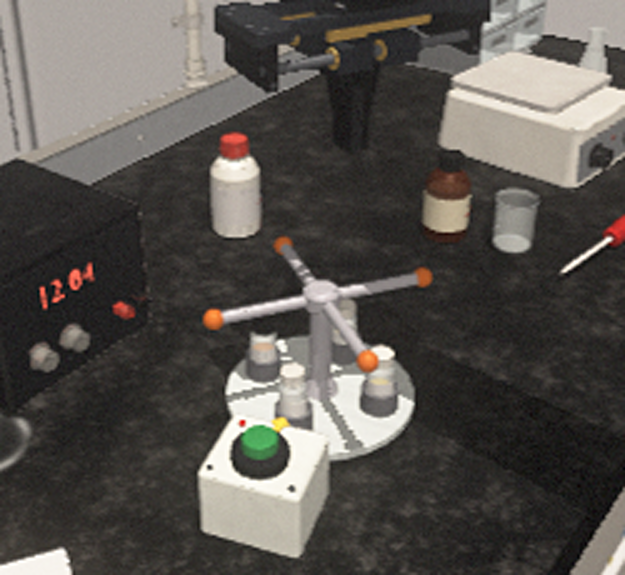

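The arm hovers over the far side of the carousel, clear of everything. The far-left vial (263,350) looks greyer than before, so I'll enlarge it before committing.

```bash
python3 -c "
from h import *
im=viewer.get_image('scene');b=np.load('scene0.npy')
f=lambda i:cv2.resize(i[222:285,235:315,::-1],None,fx=4.9,fy=4.9,interpolation=cv2.INTER_NEAREST)
cv2.imwrite('pics/s2.png',np.hstack([f(b),f(im)]))"
```

```text
(no output)
```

View pics/s2.png

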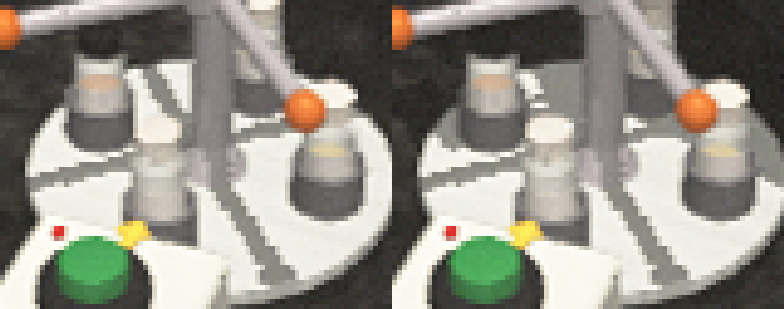

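The far-left vial has the black cap, which only blends into the dark table at (100,42), so the plan stands. Next I lower the fingers into the gap.

>>> servo_tool([
  {"travel": [-0.011, -0.01, 0], "angular": [0, 0, 0]},
  {"travel": [-0.011, -0.01, 0.03], "angular": [0, 0, 0]},
  {"travel": [-0.011, -0.01, 0.06], "angular": [0, 0, 0]},
  {"travel": [-0.011, -0.01, 0.09], "angular": [0, 0, 0]},
  {"travel": [-0.011, -0.01, 0.11], "angular": [0, 0, 0]},
  {"travel": [-0.011, -0.01, 0.125], "angular": [0, 0, 0]},
  {"travel": [-0.011, -0.01, 0.125], "angular": [0, 0, 0]},
  {"travel": [-0.011, -0.01, 0.125], "angular": [0, 0, 0]},
])

```text
t: 2.45
tcp_pos: [0.5401, -0.067, 0.1164]
orientation: [-0.702, -3.061, -0.0]
force: [-0.2, -0.1, 0.4]
width: 0.008
grasp_force: 0.0
```

```bash
python3 -c "
from h import *
P=[HUB+.062*np.array([np.cos(a),np.sin(a)]) for a in np.radians(np.arange(-70,51,8))]
to(*[(p[0],p[1],.115) for p in P])"
```

```text
t 2.45 tcp [ 0.5401 -0.067   0.1164] yaxis [ 0.4358  0.9001 -0.0002] z [-0.0014  0.0004 -1.    ] F [-0.2496 -0.082   0.4033] w 0.007834240460193152
[ 0.5492 -0.0688  0.115 ] -> [-0.009   0.0024  0.0013]
[ 0.5571 -0.0652  0.115 ] -> [-0.0145  0.009   0.0013]
[ 0.5644 -0.0607  0.115 ] -> [-0.0191  0.0163  0.0013]
[ 0.5711 -0.0551  0.115 ] -> [-0.0227  0.0242  0.0013]
[ 0.5769 -0.0487  0.115 ] -> [-0.0251  0.0325  0.0013]
[ 0.5817 -0.0415  0.115 ] -> [-0.0263  0.0411  0.0013]
[ 0.5855 -0.0337  0.115 ] -> [-0.0263  0.0497  0.0013]
[ 0.5882 -0.0255  0.115 ] -> [-0.0252  0.0583  0.0013]
[ 0.5897 -0.017   0.115 ] -> [-0.0228  0.0666  0.0013]
[ 0.59   -0.0083  0.115 ] -> [-0.0193  0.0745  0.0013]
[0.5891 0.0003 0.115 ] -> [-0.0147  0.0819  0.0013]
[0.587  0.0087 0.115 ] -> [-0.0092  0.0885  0.0013]
[0.5837 0.0167 0.115 ] -> [-0.0028  0.0943  0.0013]
[0.5794 0.0242 0.115 ] -> [0.0044 0.0992 0.0013]
[0.5741 0.031  0.115 ] -> [0.0121 0.103  0.0014]
[0.5679 0.037  0.115 ] -> [0.0203 0.1057 0.0014]
```

>>> servo_tool([
  {"travel": [-0.009, 0.0025, 0], "angular": [0, 0, 0]},
  {"travel": [-0.0145, 0.009, 0], "angular": [0, 0, 0]},
  {"travel": [-0.019, 0.0165, 0], "angular": [0, 0, 0]},
  {"travel": [-0.0225, 0.024, 0], "angular": [0, 0, 0]},
  {"travel": [-0.025, 0.0325, 0], "angular": [0, 0, 0]},
  {"travel": [-0.0265, 0.041, 0], "angular": [0, 0, 0]},
  {"travel": [-0.0265, 0.0495, 0], "angular": [0, 0, 0]},
  {"travel": [-0.025, 0.0585, 0], "angular": [0, 0, 0]},
  {"travel": [-0.023, 0.0665, 0], "angular": [0, 0, 0]},
  {"travel": [-0.0195, 0.0745, 0], "angular": [0, 0, 0]},
])

```text
t: 3.28
tcp_pos: [0.5909, -0.0092, 0.1164]
orientation: [0.705, 3.061, -0.0]
force: [-1.4, -2.7, 0.3]
width: 0.009
grasp_force: 1.2
```

```bash
python3 -c "
from h import *
meas('scene',viewer.get_image('scene'))
P=[HUB+.062*np.array([np.cos(a),np.sin(a)]) for a in np.radians(np.arange(8,51,7))]
to(*[(p[0],p[1],.115) for p in P])"
```

```text
scene orange [291.7826 196.5652] 23 [ 0.5554 -0.1023]
scene orange [236.3939 210.697 ] 33 [0.6141 0.0141]
scene orange [322.64 227.54] 50 [ 0.4433 -0.038 ]
scene orange [262.3158 243.8421] 57 [0.5038 0.0718]
scene green [253.3893 275.8397] 131 [0.4863 0.1206]
scene yellow [261.3478 269.2174] 23 [0.5001 0.08  ]
t 3.3333 tcp [ 0.591  -0.0067  0.1164] yaxis [0.4356 0.9002 0.0011] z [ 0.0003  0.0011 -1.    ] F [ 0.2481  1.4619 -0.5391] w 0.0097132294747888
[ 0.5894 -0.0019  0.115 ] -> [0.0035 0.0036 0.0014]
[0.5879 0.0055 0.115 ] -> [0.0081 0.0097 0.0014]
[0.5855 0.0127 0.115 ] -> [0.0134 0.0151 0.0014]
[0.5822 0.0196 0.115 ] -> [0.0193 0.0198 0.0015]
[0.5782 0.0259 0.115 ] -> [0.0258 0.0238 0.0015]
[0.5733 0.0318 0.115 ] -> [0.0326 0.027  0.0015]
[0.5679 0.037  0.115 ] -> [0.0398 0.0293 0.0015]
```

>>> servo_tool([
  {"travel": [0.0035, 0.0035, 0], "angular": [0, 0, 0]},
  {"travel": [0.008, 0.0095, 0], "angular": [0, 0, 0]},
  {"travel": [0.0135, 0.015, 0], "angular": [0, 0, 0]},
  {"travel": [0.0195, 0.02, 0], "angular": [0, 0, 0]},
  {"travel": [0.026, 0.024, 0], "angular": [0, 0, 0]},
  {"travel": [0.03, 0.0255, 0], "angular": [0, 0, 0]},
  {"travel": [0.03, 0.0255, 0], "angular": [0, 0, 0]},
])

```text
t: 3.92
tcp_pos: [0.5742, 0.0278, 0.1166]
orientation: [-0.703, -3.062, -0.002]
force: [0.0, 1.0, 0.4]
width: 0.006
grasp_force: 0.0
```

```bash
python3 -c "
from h import *
im=viewer.get_image('scene');meas('scene',im)
pts=np.array([ray('scene',*p,.111) for p,a in blobs(im,*O)])
d=pts-pts.mean(0);print(pts.mean(0),np.degrees(np.arctan2(d[:,1],d[:,0])))
P=[HUB+.062*np.array([np.cos(a),np.sin(a)]) for a in np.radians(np.arange(42,55,2))]
to(*[(p[0],p[1],.115) for p in P])
cv2.imwrite('pics/s3.png',cv2.resize(im[170:330,200:360,::-1],None,fx=3.7,fy=3.7,interpolation=cv2.INTER_CUBIC))"
```

```text
scene orange [319.9737 210.8684] 38 [ 0.4772 -0.0874]
scene orange [234.2083 226.5   ] 48 [0.5801 0.0603]
scene orange [294.7115 244.2885] 52 [0.4569 0.0382]
scene green [253.4676 276.1223] 139 [0.4857 0.1211]
scene yellow [261.3333 269.125 ] 24 [0.5003 0.0798]
[0.5047 0.0037] [-106.8102   36.9226  144.2482]
t 3.9667 tcp [0.5745 0.0273 0.1167] yaxis [0.4364 0.8998 0.001 ] z [-0.      0.0011 -1.    ] F [-0.0804  0.8254 -0.212 ] w 0.007469838392148033
[0.5741 0.031  0.115 ] -> [0.002  0.0031 0.0017]
[0.5726 0.0326 0.115 ] -> [0.004  0.0039 0.0017]
[0.5711 0.0341 0.115 ] -> [0.0061 0.0046 0.0017]
[0.5695 0.0356 0.115 ] -> [0.0081 0.0053 0.0017]
[0.5679 0.037  0.115 ] -> [0.0102 0.0058 0.0017]
[0.5662 0.0384 0.115 ] -> [0.0123 0.0063 0.0017]
[0.5644 0.0397 0.115 ] -> [0.0145 0.0067 0.0017]
```

View pics/s3.png

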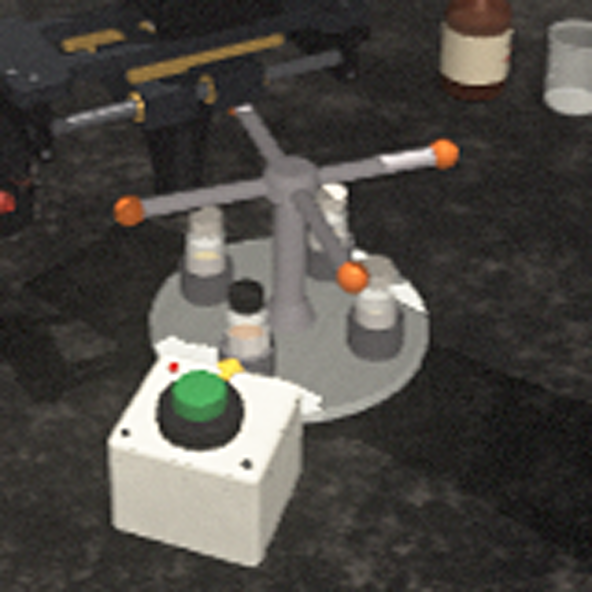

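The black-capped vial at (247,320) is now almost in front of the pointer at (232,368), about 7° short. I'll finish with a small slow push.

>>> servo_tool([
  {"travel": [0.002, 0.0015, 0], "angular": [0, 0, 0]},
  {"travel": [0.004, 0.003, 0], "angular": [0, 0, 0]},
  {"travel": [0.006, 0.004, 0], "angular": [0, 0, 0]},
  {"travel": [0.006, 0.004, 0], "angular": [0, 0, 0]},
])

```text
t: 4.3
tcp_pos: [0.5711, 0.0326, 0.1165]
orientation: [0.705, 3.061, 0.0]
force: [-0.4, -2.4, -0.7]
width: 0.008
grasp_force: 0.6
```

```bash
python3 -c "
from h import *
im=viewer.get_image('scene')
for h in([.5297,-.0141],HUB):
  for p,a in blobs(im,*O,4): q=ray('scene',*p,.111)-h;print(p,a,np.degrees(np.arctan2(q[1],q[0])))
to((.5711,.0341,.115))"
```

```text
[318.3947 209.2368] 38 -121.30048229631652
[235.36 228.34] 50 60.20015102250702
[298.5 243.5] 52 148.99952534082996
[318.3947 209.2368] 38 -119.23570925425503
[235.36 228.34] 50 58.061663964993905
[298.5 243.5] 52 150.464046910755
t 4.35 tcp [0.5712 0.0325 0.1165] yaxis [0.4375 0.8992 0.0002] z [ 0.      0.0002 -1.    ] F [ 0.3949 -1.0542 -1.5653] w 0.006412649924103868
[0.5711 0.0341 0.115 ] -> [0.0008 0.0014 0.0015]
```

>>> servo_tool([
  {"travel": [0.0015, 0.001, 0], "angular": [0, 0, 0]},
  {"travel": [0.003, 0.0015, 0], "angular": [0, 0, 0]},
  {"travel": [0.003, 0.0015, 0], "angular": [0, 0, 0]},
  {"travel": [-0.004, -0.003, 0], "angular": [0, 0, 0]},
  {"travel": [-0.012, -0.007, 0], "angular": [0, 0, 0]},
  {"travel": [-0.012, -0.007, -0.02], "angular": [0, 0, 0]},
  {"travel": [-0.012, -0.007, -0.055], "angular": [0, 0, 0]},
  {"travel": [-0.012, -0.007, -0.055], "angular": [0, 0, 0]},
])

```text
t: 5.02
tcp_pos: [0.582, 0.0198, 0.1772]
orientation: [0.706, 3.054, 0.005]
force: [0.5, -0.2, 1.3]
width: 0.003
grasp_force: 0.0
```

```bash
python3 -c "
from h import *
im=viewer.get_image('scene')
pts=[]
for p,a in blobs(im,*O,4): q=ray('scene',*p,.111);pts.append(q);q=q-[.5297,-.0141];print(p,a,np.degrees(np.arctan2(q[1],q[0])))
to((.4868,.121,.17),(.4868,.121,.11),(.4868,.121,.092))
cv2.imwrite('pics/s4.png',cv2.resize(im[170:330,200:360,::-1],None,fx=3.7,fy=3.7,interpolation=cv2.INTER_CUBIC))"
```

```text
[258.95 197.5 ] 20 -27.7990581230609
[317.3077 208.2051] 39 -118.4948718954675
[235.9808 229.3462] 52 62.520191730385946
[300.3529 242.6667] 51 151.6981906417315
t 5.0667 tcp [0.5813 0.02   0.1748] yaxis [0.4383 0.8988 0.0036] z [ 0.0057  0.0012 -1.    ] F [ 1.1397  0.1063 -0.0501] w 0.004652577148645524
[0.4868 0.121  0.17  ] -> [0.1292 0.0493 0.0044]
[0.4868 0.121  0.11  ] -> [0.1295 0.0491 0.0644]
[0.4868 0.121  0.092 ] -> [0.1296 0.049  0.0824]
```

View pics/s4.png

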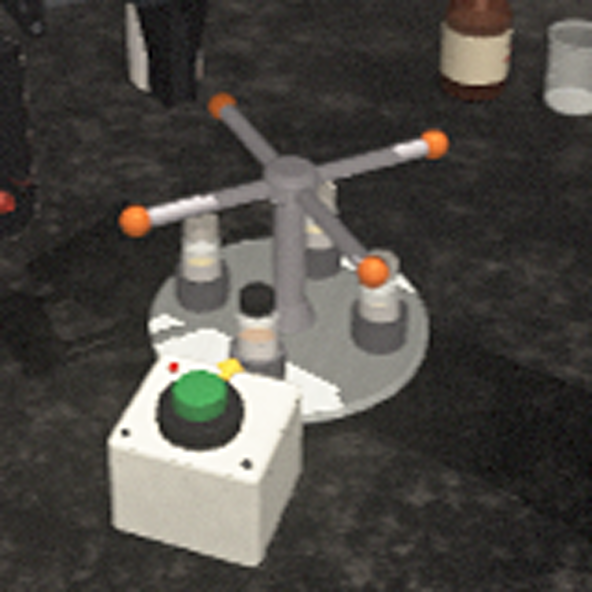

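The black-capped vial at (258,325) is lined up with the pointer (232,368) and button (200,395). Spokes are at about 62°, on target. Next I move above the button.

>>> servo_tool([
  {"travel": [0.03, 0.012, 0], "angular": [0, 0, 0]},
  {"travel": [0.06, 0.024, 0], "angular": [0, 0, 0]},
  {"travel": [0.09, 0.036, 0], "angular": [0, 0, 0]},
  {"travel": [0.12, 0.046, 0], "angular": [0, 0, 0]},
  {"travel": [0.13, 0.05, 0], "angular": [0, 0, 0]},
  {"travel": [0.13, 0.05, 0.03], "angular": [0, 0, 0]},
  {"travel": [0.13, 0.05, 0.05], "angular": [0, 0, 0]},
  {"travel": [0.13, 0.05, 0.05], "angular": [0, 0, 0]},
  {"travel": [0.13, 0.05, 0.05], "angular": [0, 0, 0]},
])

```text
t: 5.82
tcp_pos: [0.4837, 0.1218, 0.121]
orientation: [-0.706, -3.059, 0.003]
force: [0.8, 0.4, 1.1]
width: 0.005
grasp_force: 0.0
```

```bash
python3 -c "
from h import *
im=viewer.get_image('scene')
to((.4868,.121,.101),(.4868,.121,.095))
cv2.imwrite('pics/s5.png',cv2.resize(im[170:330,200:360,::-1],None,fx=3.7,fy=3.7,interpolation=cv2.INTER_CUBIC))"
```

```text
t 5.8667 tcp [0.4845 0.1221 0.122 ] yaxis [ 0.4384  0.8988 -0.0003] z [-0.0001 -0.0003 -1.    ] F [-0.1132  0.228  -0.1116] w 0.010172073044581278
[0.4868 0.121  0.101 ] -> [-0.0026  0.      0.021 ]
[0.4868 0.121  0.095 ] -> [-0.0026  0.      0.027 ]
```

View pics/s5.png

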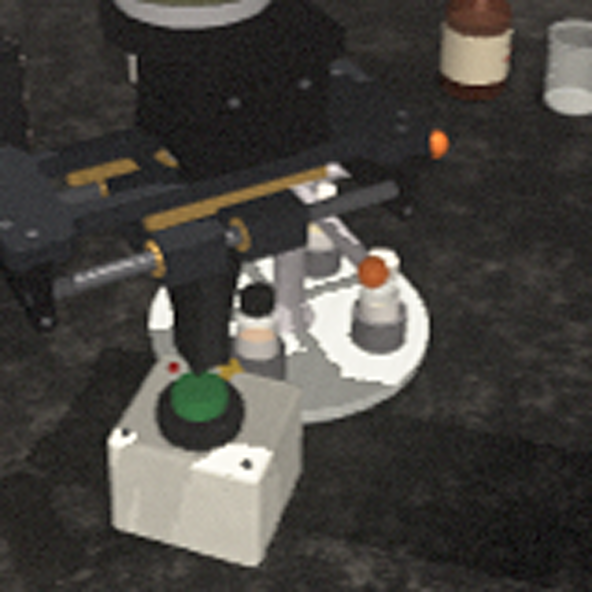

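The fingertip at (205,372) stands about 20 mm over the button's middle, and the carousel hasn't moved. I press gently.

>>> servo_tool([
  {"travel": [-0.002, 0, 0.01], "angular": [0, 0, 0]},
  {"travel": [-0.002, 0, 0.018], "angular": [0, 0, 0]},
  {"travel": [-0.002, 0, 0.022], "angular": [0, 0, 0]},
  {"travel": [-0.002, 0, 0.025], "angular": [0, 0, 0]},
  {"travel": [-0.002, 0, 0.027], "angular": [0, 0, 0]},
  {"travel": [-0.002, 0, 0.028], "angular": [0, 0, 0]},
  {"travel": [-0.002, 0, 0.028], "angular": [0, 0, 0]},
])

```text
t: 6.45
tcp_pos: [0.4862, 0.1216, 0.0951]
orientation: [0.706, 3.061, 0.001]
force: [-6.6, -3.9, 20.1]
width: 0.004
grasp_force: 9.9
```

At 20 N with the tip at 76 mm, the button is on its stop. I hold one more row, then release and rise.

>>> servo_tool([
  {"travel": [0, 0, 0], "angular": [0, 0, 0]},
  {"travel": [0, 0, -0.01], "angular": [0, 0, 0]},
  {"travel": [0, 0, -0.035], "angular": [0, 0, 0]},
  {"travel": [0, 0, -0.07], "angular": [0, 0, 0]},
  {"travel": [0, 0, -0.11], "angular": [0, 0, 0]},
  {"travel": [0, 0, -0.13], "angular": [0, 0, 0]},
  {"travel": [0, 0, -0.13], "angular": [0, 0, 0]},
  {"travel": [0, 0, -0.13], "angular": [0, 0, 0]},
  {"travel": [0, 0, -0.13], "angular": [0, 0, 0]},
])

```text
t: 7.2
tcp_pos: [0.4852, 0.1218, 0.2228]
orientation: [-0.705, -3.061, 0.001]
force: [0.2, 0.4, -0.5]
width: 0.0
grasp_force: 0.0
```

```bash
python3 -c "
from h import *
im=viewer.get_image('scene');to()
for p,a in blobs(im,*O,4): q=ray('scene',*p,.111)-[.5297,-.0141];print(p,a,np.degrees(np.arctan2(q[1],q[0])))
cv2.imwrite('pics/s6.png',cv2.resize(im[170:330,200:360,::-1],None,fx=3.7,fy=3.7,interpolation=cv2.INTER_CUBIC))"
```

```text
t 7.25 tcp [0.485  0.1217 0.2224] yaxis [ 0.4373  0.8993 -0.0014] z [-0.0018 -0.0007 -1.    ] F [ 1.0613 -1.326   0.3426] w 0.006373745411759983
[317.3947 208.2368] 38 -118.61063784639008
[236.2857 229.5306] 49 63.04450285227495
[300.2391 242.9783] 46 151.28664642365845
```

View pics/s6.png

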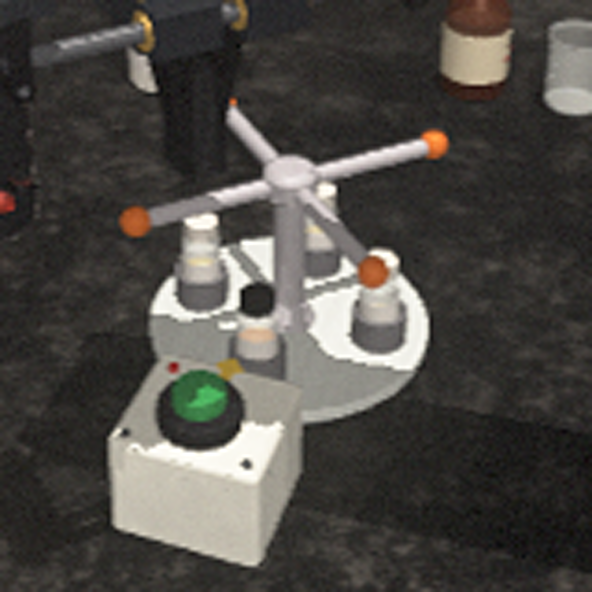

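The button at (200,395) is up again, the black-capped vial (258,325) is still in line with the pointer, and the arm is clear. Handing in.

```bash
python3 -c "
from station import workorder
print(workorder.sign_off())"
```

```text
the job is handed in; nothing more can be done
None
```

I turned the carousel about 95° so the black-capped vial stands in line with the pointer, pressed the green button to its stop and released it, and handed the job in at about 7.3 s with the arm clear; sign-off returned no verdict.

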